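Slide the loaded vanity tray into the free bay of the turntable organiser

ROBOT

A 7-joint arm with a two-finger parallel gripper is mounted at the origin on the work surface. World frame = base frame: x ahead of the robot, y to its left, z up, the work surface at z = 0. Lengths are in m, angles in rad, forces in N, time in s.
With the tool pointing down it reaches from about 0.4 to 0.875 m from the base axis. Payload 19.3 kg.
Tool frame: the origin (TCP) lies at the very end of the fingers, on their centre line; the grasp point (between the pads) lies 19 mm behind it; z points along the fingers, y is the line along which they close (so a half turn about z gives the same grasp; the last joint's range is limited). The gripper opens to 85 mm and grips with 20 to 120 N. Pads are 22 mm wide; open, the fingers measure 114 mm over their backs; the gripper's body (76 mm by 85 mm) begins 54 mm behind the grasp point. The pads swing forward as they close: fully open they stand 13 mm farther back than shut.
Start: joints at [1.063, 0.521, -0.036, 1.599, 0.021, 1.021, -0.113], TCP at [0.265, -0.566, 0.231] pointing down, gripper open.
Joint ranges: [-2.91, 2.91], [-0.3, 2.13], [-1.5, 1.42], [0.17, 2.43], [-1.26, 4.41], [0.16, 1.93], [-2.52, 2.52]. Speed limits (rad/s): [1.89, 1.89, 2.39, 2.39, 3.01, 3.01, 3.01].

INTERFACE

Orientations are given as [roll, pitch, yaw] about the fixed x, y, z axes, in that order (R = Rz(yaw) Ry(pitch) Rx(roll)).
In Python, from workcell import monitor, optics, workorder gives the robot as it stands.
- The arm moves only by the tool apply_moves, never from a script. Its arguments are lists of equal length, an entry for each row: "linear": the shift along the tool's x, y, z each as a share of 0.1 m, from -1 to 1, a list of three; "delta_rot": the turn, a rotation vector about the tool's x, y, z each as a share of 120 degrees, from -1 to 1, a list of three. A call has exactly 5 rows; each row is the pose to reach, as a shift and turn from the pose commanded when the call began, along the tool's axes at that moment; what a row does not reach only later rows make up. A row lasts 1/12 s, in which the tool goes at most 41.7 mm and 7.16 degrees, less where a joint would pass 70% of its speed; a pose out of reach is approached as far as the arm can. A call with a number of a shift or a turn outside -1 to 1 is refused whole. A call with a gripper value outside its range is refused whole. "gripper" is the opening, from -1 (shut) to 1 (fully open), set as the call begins (left out, the last holds). The fingers move at their own pace and stop on an object; "force" is the grip in N (left out, the last holds). Time passes only in rows, so rows that repeat a pose let the fingers close, or fill a call up. It gives the time, the measured TCP pose, the force, the opening and the grip force at its end, in the units of the state.
- monitor.observe(): the state, without advancing time (a new reading comes with each control period).
- optics.grab_frame(name): name is "side" or "top"; returns (picture, depth): 480x640x3 uint8, red, green, blue; 480x640 float32, m along the optical axis (not along the pixel's ray), 0 where there is no reading.
- optics.camera_info(name): a dict with "fx", "fy", "cx", "cy" (pixels), "D" ([k1, k2, p1, p2, k3] as OpenCV has them; the pictures are not rectified), "rvec" (rotation vector, rad) and "tvec" (3), from world to camera coordinates, as OpenCV has them. Camera axes: x right, y down, z forward; pixel columns grow to the right and rows downward; lengths in m; the calibration is good to about 2 mm. A picture is of the moment at which its call begins. camera_info takes no time and is no camera call.
- workorder.job_done(): hands the job in; it is judged then, once.
The state is a dict: "clock": time; "qpos": joint angles; "qd": joint speeds; "joint_efforts": joint torques, N m; "position": TCP position; "tool_rot": TCP orientation; "force": force on the tool from outside, world axes, zero at the start; "moment": the same for the moment, N m; "grip_width": finger opening in m; "finger_force": force on a finger pad.
Only numpy, scipy, OpenCV 4.12 (cv2) and the standard library are available. Lean on these libraries where they do the work, as an engineer would, in place of code of your own. Each camera call takes 0.05 s, during which the arm holds its last target. There are 200 camera calls.

TASK

Put the small wooden tray with the ring dish and the lip-balm case away in the empty bay of the turntable organiser: slide it in past the bay's spring catch until it is fully home against the back. Leave the organiser turned so that its two bays look squarely at the front of the bench (the robot's side), with the dish and the balm case still standing on the tray, the other tray still home in its own bay and the nail brush still lying on the roof. Do not disturb the other things on the bench.

Things in the scene. Friction and masses are not known exactly. Their poses are not given: they have to be found in the camera images.
- tray: Loaded birch tray, open top, 110 mm long (its x) by 92 mm wide (its y) by 22 mm high; floor 4 mm and walls 4 mm thick, outer corners rounded 6 mm; 0.2 to 0.33 kg, slides with 2 to 4 N, too wide and too long to grip across. Starts on the bench between the robot and the organiser. Both ends are alike. Origin: centre of its underside, z up.
- organiser: Turntable organiser: inset aluminium plate 290 mm across, top 3 mm above the bench, its 12 mm wide bevelled rim lets a tray slide up; on it a low white housing with two equal bays side by side, open to its own -x. Origin: on the upright turning axis, at bench level; z up. Two beakers (to 125 mm high) stand behind the housing at x = +88 mm. Starts turned up to 0.6 rad from square.
- bay_left (a point): Middle of the mouth of the left bay, on the plate: organiser x = -52, y = +55, z = 3 mm. Bay 97 mm wide (13 mm divider at y = 0, 8 mm outer cheeks, all with rounded front edges), 39 mm high, 100 mm deep from this point to its back stop (organiser x = +48). A tray that is home has its origin 45 mm inside (organiser x = -7) and its near end sticks out 10 mm.
- bay_right (a point): The same point of the right bay, organiser y = -55 mm. In each bay's ceiling is a small spring catch, 30 mm wide: a tray's far wall pushes it up in the last 16 mm of travel (2 to 4 N more than the sliding force) and it drops behind that wall 2 to 3 mm before the back stop.
- roof_edge (a point): Middle of the front edge of the clear roof over both bays: organiser x = -52, y = 0, z = 45 mm. The edge is straight, 223 mm long and 6 mm thick (42 to 48 mm above the bench). The organiser stays where it is left and turns when a torque of 0.5 N m is exceeded: about 6 N on this edge near a corner turns it, and so does pressing a tray on a back stop with more than about 9 N.
- parked_tray: A tray of the same kind and size holding hair clips, already home in one of the two bays (left or right: see its pose). Origin: centre of its underside.
- ring_dish: White ceramic ring dish, 60 mm across, 26 mm high with its little post, loose on the tray. Origin: centre of its underside, z up.
- balm_case: Pale pink silicone lip-balm case, a round puck 31 mm across and 17 mm high, loose on the tray. Origin: centre of its underside, z up.
- nail_brush: Chrome nail brush, 30 x 76 x 24 mm, lying loose on the organiser's roof. Origin: centre of its underside.
- bench_front (a point): Fixed reference point on the bench top, 450 mm straight ahead of the robot. Its x axis points straight away from the front of the bench: the organiser is square when its own x axis is parallel to this one.
- comb: Black plastic comb lying on the bench, 165 x 28 x 4 mm. Origin: about its centre, underneath. Leave alone.
- mirror: Small round aluminium mirror, 90 mm disc on a foot 68 mm across, 128 mm high. Origin: centre of the foot's underside. Leave alone.
- lotion: White lotion bottle, 48 mm across, 130 mm high. Origin: centre of its underside. Leave alone.
- cologne: Small amber bottle, 40 mm across, 75 mm high. Origin: centre of its underside. Leave alone.
- candle_jar: Candle in a lidded glass jar, 64 mm across, 65 mm high. Origin: centre of its underside. Leave alone.
- mug: White mug, 78 mm across, 88 mm high, handle at its +y. Origin: centre of its underside. Leave alone.

How it is judged:
At the end, for the whole second after the job is handed in: Tray in the free bay, past the catch, far end within 2.5 mm of the back stop; parked tray within 6 mm of its stop; organiser square to the bench front within 3 degrees; dish and balm case standing on the tray (tilt under 0.25 rad); nail brush on the roof; all at rest (x of tray in the frame of organiser between -0.0095 and -0.004 m and (y of tray in the frame of organiser between 0.049 and 0.061 m or y of tray in the frame of organiser between -0.061 and -0.049 m) and z of each of tray, parked_tray in the frame of organiser below 0.007 m and angle between the x axis of each of tray, parked_tray and the x axis of organiser, either way round below 0.07 rad and x of parked_tray in the frame of organiser between -0.013 and -0.004 m and (y of parked_tray in the frame of organiser between 0.049 and 0.061 m or y of parked_tray in the frame of organiser between -0.061 and -0.049 m) and x of ring_dish in the frame of tray between -0.052 and 0.052 m and y of ring_dish in the frame of tray between -0.043 and 0.043 m and z of each of ring_dish, balm_case in the frame of tray below 0.01 m and angle between each of ring_dish, balm_case's own z axis and vertical below 0.25 rad and x of balm_case in the frame of tray between -0.052 and 0.052 m and y of balm_case in the frame of tray between -0.043 and 0.043 m and angle between the x axis of organiser and the x axis of bench_front, either way round below 0.053 rad and z of nail_brush in the frame of organiser above 0.04 m and linear speed of tray below 0.01 m/s and angular speed of organiser below 0.05 rad/s); the robot touches nothing.
It fails at once if a bystander on the bench was moved more than 30 mm (distance of any of comb, mirror, lotion, cologne, candle_jar, mug from where it was at the start of the episode above 0.03 m).
It fails at once if the ring dish was tipped by more than 30 degrees (angle between ring_dish's own z axis and vertical above 0.52 rad).
It fails at once if the parked tray was drawn out by more than 30 mm (x of parked_tray in the frame of organiser below -0.037 m).
It also fails if it takes over 72 s, if anything falls off the work surface, if the arm or the gripper's body presses on something with over 40 N, if the wrist force passes 120 N, or if a joint passes its speed limit or range.

## Working session

There is one attempt and no reset: what is moved stays moved. The work goes in short steps, Python scripts to look and compute and a tool call to move; the robot and the scene stay as the last step left them, time stands still between calls to the robot, and variables do not carry over. Pictures are saved under pics/ and viewed, at most 10 in all, crops included, and the job is handed in when it is done.

Besides the shell and the picture viewer there is one more tool, called after ">>>" by a JSON object that holds its "api" and its "payload". apply_moves: Moves the arm, as the interface text tells. Its arguments: {"type":"object","properties":{"linear":{"type":"array"},"delta_rot":{"type":"array"},"gripper":{"type":"number"},"force":{"type":"number"}},"required":["linear","delta_rot"]}

```bash
mkdir -p pics; cat > h.py <<'E'
import numpy as np, cv2
from workcell import monitor, optics, workorder
def cam(n):
    i=optics.camera_info(n);K=np.array([[i['fx'],0,i['cx']],[0,i['fy'],i['cy']],[0,0,1.]])
    R=cv2.Rodrigues(np.array(i['rvec'],float))[0];return K,np.array(i['D'],float),R,np.array(i['tvec'],float).reshape(3)
def ray(n,uv):
    K,D,R,t=cam(n);p=cv2.undistortPoints(np.array(uv,float).reshape(-1,1,2),K,D)[:,0]
    d=np.c_[p,np.ones(len(p))];return -R.T@t,d@R   # origin, dirs (unit camera z)
def plane(n,uv,z):
    o,d=ray(n,uv);return o+d*((z-o[2])/d[:,2])[:,None]
def cloud(n,dep):
    v,u=np.mgrid[0:480,0:640];o,d=ray(n,np.c_[u.ravel(),v.ravel()])
    return (o+d*dep.reshape(-1,1)).reshape(480,640,3)
def grab(n,f=None):
    p,d=optics.grab_frame(n)
    if f: cv2.imwrite('pics/'+f,p[:,:,::-1])
    return p,d
E
python3 - <<'E'
from h import *
for n in('side','top'):
    p,d=grab(n,n+'0.png');np.savez(n+'0.npz',p=p,d=d);K,D,R,t=cam(n);print(n,-R.T@t,R[2],K[0,0])
s=monitor.observe();print(s)
E
```

```text
side [ 0.40440128 -0.88762449  0.8388215 ] [ 0.15250745  0.74272152 -0.6520017 ] 533.6605137398994
top [0.40916864 0.01951107 0.93691883] [ 2.07725318e-01 -5.54160818e-04 -9.78187040e-01] 456.3600196955203
{'clock': 0.1, 'qpos': array([ 1.0627943 ,  0.52193722, -0.03630376,  1.59994625,  0.02120502,
        1.02109802, -0.11280325]), 'qd': array([-4.91017148e-04, -1.12910347e-03, -7.99035359e-05, -1.41533241e-03,
       -1.20004839e-03,  7.33490121e-04,  2.15774120e-04]), 'joint_efforts': array([ 7.59201532e-03, -9.28485632e+01,  1.98633313e+00, -3.70527005e+01,
        1.82976091e-02,  5.39248955e-03,  7.16121349e-05]), 'position': array([ 0.26479755, -0.56580362,  0.23079596]), 'tool_rot': array([-3.14059254e+00,  8.61462671e-05,  4.37769861e-01]), 'force': array([-0.65305535, -0.24551021, -0.41401272]), 'moment': array([-0.05193041, -0.01629343, -0.0316731 ]), 'finger_force': 0.0, 'grip_width': 0.08571859466199017}
```

View pics/side0.png

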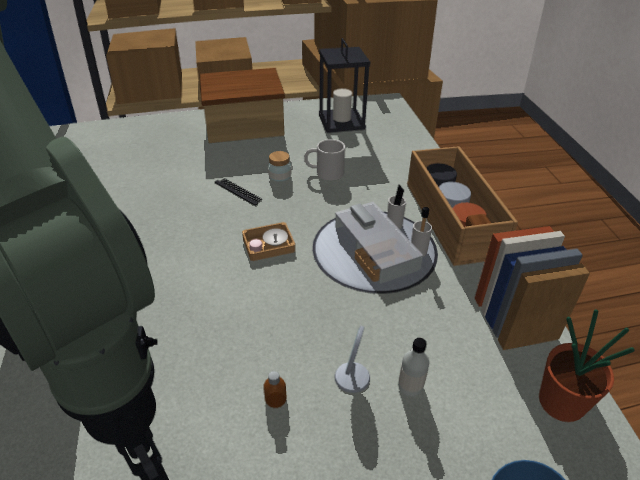

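View pics/top0.png

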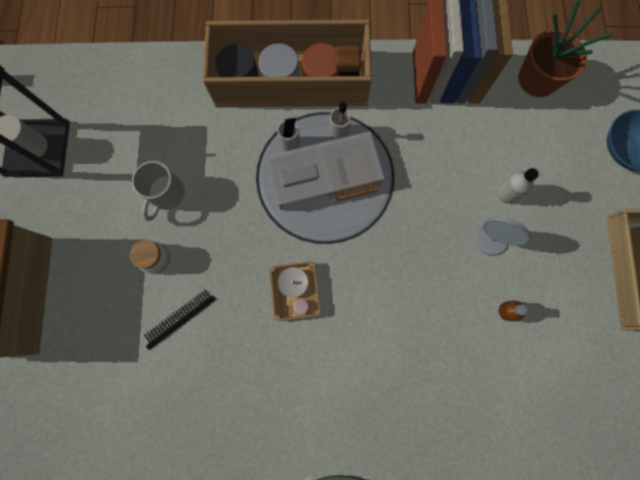

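The side view shows the tray at about (269,241), the organiser at (375,250), and the mirror, lotion and amber bottle nearer the camera. In the top view the tray is at (295,291), with the dish at (292,282) and the balm case at (300,306). The plate is centred near (326,177). The parked tray shows in the right bay at (357,190), so the left bay is free. The brush is at (298,174), and the organiser is turned roughly +13°.

```bash
cat > m.py <<'E'
from h import *
def rect(P): 
    r=cv2.minAreaRect((P[:,:2]*1000).astype(np.float32));return r,cv2.boxPoints(r).round(1).tolist()
def org(n,p,d):
    c=cloud(n,d);X,Y,Z=c[...,0],c[...,1],c[...,2]
    reg=(X>.5)&(X<.82)&(Y>-.17)&(Y<.2)
    m=reg&(Z>.036)&(Z<.058);hsv=cv2.cvtColor(p,cv2.COLOR_RGB2HSV)
    m=cv2.morphologyEx(m.astype(np.uint8),cv2.MORPH_OPEN,np.ones((5,5),np.uint8))
    k,l,s,_=cv2.connectedComponentsWithStats(m);m=l==1+np.argmax(s[1:,4])
    z=np.median(Z[m]); return rect(c[m]),z,c
def wood(n,p,d,reg,zmin,zmax):
    c=cloud(n,d);hsv=cv2.cvtColor(p,cv2.COLOR_RGB2HSV)
    m=(hsv[...,0]>4)&(hsv[...,0]<25)&(hsv[...,1]>70)&(c[...,0]>reg[0])&(c[...,0]<reg[1])&(c[...,1]>reg[2])&(c[...,1]<reg[3])&(c[...,2]>zmin)&(c[...,2]<zmax)
    return m,c
E
python3 - <<'E'
from m import *
for n in('side','top'):
    f=np.load(n+'0.npz');p,d=f['p'],f['d']
    r,z,c=org(n,p,d);print(n,'roof',r,'z',z)
    bench=c[(c[...,0]>.35)&(c[...,0]<.4)&(abs(c[...,1])<.1)];print('bench z',np.median(bench[:,2]))
    m,_=wood(n,p,d,(.35,.55,-.1,.2),-.02,.05)
    q=c[m];zt=np.percentile(q[:,2],[50,80,95]);print('tray n',m.sum(),'z',zt,rect(q[(q[:,2]>.016)]))
    k,l,s,ce=cv2.connectedComponentsWithStats(m.astype(np.uint8));i=1+np.argmax(s[1:,4])
    v,u=np.where(l==i);h=cv2.convexHull(np.c_[u,v].astype(np.float32))[:,0]
    print(' hull@22mm',rect(plane(n,h,.022)))
    # near objects pos
    hsv=cv2.cvtColor(p,cv2.COLOR_RGB2HSV)
    R=(c[...,0]>.36)&(c[...,0]<.56)&(c[...,1]>-.05)&(c[...,1]<.15)
    for nm,mm in(('dish',R&(hsv[...,1]<40)&(c[...,2]>.010)&(c[...,2]<.035)&(hsv[...,2]>120)),('pink',R&((hsv[...,0]>160)|(hsv[...,0]<4))&(hsv[...,1]>25)&(c[...,2]>.012))):
        if mm.sum():
            k,l,s,_=cv2.connectedComponentsWithStats(mm.astype(np.uint8));a=c[l==1+np.argmax(s[1:,4])];print(nm,len(a),a.mean(0).round(4),np.median(a[:,2]))
    # plate edge
    K,D,Rm,t=cam(n)
    if n=='top':
        for nm,uv,zz in(('mirrorfoot',(492,238),0),('lotion',(510,195),0),('comb1',(148,345),0),('comb2',(212,295),0),('candle',(145,255),.06),('mug',(152,180),.088),('cologne',(510,312),.0),('platef',(326,242),0),('platel',(257,177),0),('plater',(394,175),0),('plateb',(325,113),0)): print(nm,plane(n,[uv],zz).round(3)[0])
E
```

```text
side roof (((752.443359375, 29.367721557617188), (149.47459411621094, 227.95887756347656), 14.239134788513184), [[652.0, 121.5], [708.0, -99.5], [852.9000244140625, -62.70000076293945], [796.7999877929688, 158.1999969482422]]) z 0.047550527558315625
bench z -0.0006354201068947685
tray n 1007 z [0.01198348 0.02002066 0.02273234] (((484.2113037109375, 85.97605895996094), (109.53681945800781, 102.0063705444336), 6.612032413482666), [[423.8999938964844, 130.3000030517578], [435.70001220703125, 29.0], [544.5, 41.599998474121094], [532.7000122070312, 142.89999389648438]])
 hull@22mm (((483.9063720703125, 75.50983428955078), (112.57623291015625, 115.7978744506836), 6.731400966644287), [[421.20001220703125, 126.4000015258789], [434.79998779296875, 11.399999618530273], [546.5999755859375, 24.600000381469727], [533.0, 139.60000610351562]])
dish 290 [0.5019 0.0941 0.0164] 0.016405773916886413
pink 74 [0.4523 0.0651 0.0184] 0.019070433168215495
top roof (((734.7489013671875, 25.73137664794922), (109.97660827636719, 223.52154541015625), 14.221294403076172), [[654.0, 120.5999984741211], [708.90002
[... 425 characters left out ...]
4140625, 139.89999389648438]])
 hull@22mm (((484.01458740234375, 87.29771423339844), (110.20252227783203, 92.21752166748047), 7.088099479675293), [[423.6000061035156, 126.30000305175781], [435.0, 34.70000076293945], [544.4000244140625, 48.29999923706055], [533.0, 139.89999389648438]])
dish 533 [0.5022 0.0878 0.0169] 0.016933718218555716
pink 155 [0.4525 0.0743 0.0209] 0.020857290818279473
mirrorfoot [ 0.593 -0.325  0.   ]
lotion [ 0.687 -0.371  0.   ]
comb1 [0.378 0.382 0.   ]
comb2 [0.477 0.257 0.   ]
candle [0.551 0.377 0.06 ]
mug [0.695 0.364 0.088]
cologne [ 0.44 -0.35  0.  ]
platef [0.586 0.024 0.   ]
platel [0.73  0.172 0.   ]
plater [ 0.733 -0.123  0.   ]
plateb [ 0.879  0.025 -0.   ]
```

Measured values:
- **Tray:** centre (0.4845, 0.0875), yaw 0.123, size 109×92 mm, rim about 22 mm high. This agrees with the text.
- **Organiser:** axis at (0.732, 0.025), yaw 0.248, roof about 48 mm high.

The plan is to square the organiser by pushing its left front corner. Then I'll drag the tray by its near wall most of the way in, and push it home from outside.

>>> {"api": "apply_moves", "payload": {"linear": [[0.195,-0.148,0],[0.39,-0.297,0],[0.584,-0.445,0],[0.779,-0.594,0],[0.974,-0.742,0]], "delta_rot": [[0,0,-0.054],[0,0,-0.108],[0,0,-0.162],[0,0,-0.216],[0,0,-0.27]], "gripper": -1, "force": 30}}

```text
clock: 0.52
position: [0.322, -0.4564, 0.2311]
tool_rot: [-3.141, -0.0, 1.009]
force: [0.5, 0.0, 0.5]
grip_width: 0.0255
finger_force: 0.0
```

>>> {"api": "apply_moves", "payload": {"linear": [[0.198,-0.017,0],[0.396,-0.033,0],[0.595,-0.05,0],[0.793,-0.066,0],[0.991,-0.083,0]], "delta_rot": [[0,0,-0.054],[0,0,-0.108],[0,0,-0.162],[0,0,-0.216],[0,0,-0.271]]}}

```text
clock: 0.93
position: [0.3682, -0.3686, 0.2312]
tool_rot: [-3.141, -0.0, 1.576]
force: [-0.2, 0.3, 0.2]
grip_width: 0.0001
finger_force: 0.0
```

>>> {"api": "apply_moves", "payload": {"linear": [[0.2,0.1,0],[0.4,0.2,0],[0.6,0.3,0],[0.8,0.4,0],[0.98,0.5,0]], "delta_rot": [[0,0,0],[0,0,0],[0,0,0],[0,0,0],[0,0,0.002]]}}

```text
clock: 1.35
position: [0.4182, -0.2703, 0.2312]
tool_rot: [-3.141, -0.0, 1.567]
force: [1.2, -0.7, -0.5]
grip_width: -0.0
finger_force: 0.0
```

>>> {"api": "apply_moves", "payload": {"linear": [[0.2,0.1,0],[0.4,0.2,0],[0.6,0.3,0],[0.8,0.4,0],[0.98,0.5,0]], "delta_rot": [[0,0,0],[0,0,0],[0,0,0],[0,0,0],[0,0,0]]}}

```text
clock: 1.77
position: [0.4686, -0.1725, 0.2312]
tool_rot: [-3.141, -0.0, 1.567]
force: [0.3, -0.2, 0.7]
grip_width: 0.0003
finger_force: 0.0
```

>>> {"api": "apply_moves", "payload": {"linear": [[0.2,0.1,0],[0.4,0.2,0],[0.6,0.3,0],[0.8,0.4,0],[0.98,0.5,0]], "delta_rot": [[0,0,0],[0,0,0],[0,0,0],[0,0,0],[0,0,0]]}}

```text
clock: 2.18
position: [0.519, -0.0747, 0.2311]
tool_rot: [-3.141, -0.0, 1.567]
force: [-0.1, -0.2, -0.3]
grip_width: -0.0002
finger_force: 0.0
```

>>> {"api": "apply_moves", "payload": {"linear": [[0.2,0.1,0],[0.4,0.2,0],[0.6,0.3,0],[0.8,0.4,0],[0.98,0.5,0]], "delta_rot": [[0,0,0],[0,0,0],[0,0,0],[0,0,0],[0,0,0]]}}

```text
clock: 2.6
position: [0.5694, 0.0231, 0.2311]
tool_rot: [-3.141, -0.0, 1.567]
force: [-0.0, -0.8, 0.8]
grip_width: -0.0001
finger_force: 0.0
```

>>> {"api": "apply_moves", "payload": {"linear": [[0.2,0.1,0.2],[0.4,0.2,0.4],[0.6,0.3,0.6],[0.8,0.4,0.8],[0.9,0.48,1]], "delta_rot": [[0,0,0],[0,0,0],[0,0,0],[0,0,0],[0,0,0]]}}

```text
clock: 3.02
position: [0.6177, 0.1145, 0.13]
tool_rot: [-3.141, -0.001, 1.569]
force: [1.1, -0.3, 0.8]
grip_width: 0.0
finger_force: 0.0
```

>>> {"api": "apply_moves", "payload": {"linear": [[0,0,0.2],[0,0,0.4],[0,0,0.6],[0,0,0.8],[0,0,0.93]], "delta_rot": [[0,0,0],[0,0,0],[0,0,0],[0,0,0],[0,0,0]]}}

```text
clock: 3.43
position: [0.6167, 0.1114, 0.0361]
tool_rot: [-3.139, 0.0, 1.567]
force: [-0.9, 0.3, 0.2]
grip_width: 0.0001
finger_force: 0.0
```

>>> {"api": "apply_moves", "payload": {"linear": [[0,0.04,0],[0,0.08,0],[0,0.12,0],[0,0.16,0],[0,0.2,0]], "delta_rot": [[0,0,0],[0,0,0],[0,0,0],[0,0,0],[0,0,0]]}}

```text
clock: 3.85
position: [0.6386, 0.1115, 0.0394]
tool_rot: [3.14, -0.0, 1.566]
force: [-0.5, -0.5, -0.9]
grip_width: 0.0
finger_force: 0.0
```

>>> {"api": "apply_moves", "payload": {"linear": [[0,0.02,0],[0,0.04,0],[0,0.06,0],[0,0.08,0],[0,0.1,0]], "delta_rot": [[0,0,0],[0,0,0],[0,0,0],[0,0,0],[0,0,0]]}}

```text
clock: 4.27
position: [0.6463, 0.1126, 0.0381]
tool_rot: [-3.139, -0.001, 1.568]
force: [-8.4, 4.0, 3.4]
grip_width: 0.0
finger_force: 3.9
```

>>> {"api": "apply_moves", "payload": {"linear": [[0.01,0.03,0],[0.02,0.06,0],[0.04,0.09,0],[0.06,0.12,0],[0.07,0.14,0]], "delta_rot": [[0,0,0],[0,0,0],[0,0,0],[0,0,0],[0,0,0]]}}

```text
clock: 4.68
position: [0.6605, 0.1199, 0.0381]
tool_rot: [-3.139, -0.001, 1.568]
force: [-7.3, 4.3, 2.1]
grip_width: -0.0002
finger_force: 3.7
```

```bash
cat > o.py <<'E'
from m import *
def orgpose(n='top'):
    p,d=grab(n);(r,b),z,c=org(n,p,d)
    print('roof',np.round(r,2) if 0 else r,b)
    hsv=cv2.cvtColor(p,cv2.COLOR_RGB2HSV)
    return p,d,c
if __name__=='__main__': orgpose(); print(monitor.observe()['position'],monitor.observe()['force'])
E
python3 o.py
```

```text
roof ((743.872314453125, -40.9249267578125), (100.78236389160156, 89.22105407714844), 3.9406356811523438) [[690.5, 0.10000000149011612], [696.7000122070312, -88.9000015258789], [797.2000122070312, -82.0], [791.0999755859375, 7.0]]
[0.66085783 0.11994216 0.03809911] [-6.1926355   3.55331097  0.74507103]
```

>>> {"api": "apply_moves", "payload": {"linear": [[0.01,0.02,0],[0.02,0.04,0],[0.02,0.055,0],[0.02,0.065,0],[0.02,0.065,0]], "delta_rot": [[0,0,0],[0,0,0],[0,0,0],[0,0,0],[0,0,0]]}}

```text
clock: 5.15
position: [0.6669, 0.1221, 0.0381]
tool_rot: [-3.139, -0.001, 1.568]
force: [-7.5, 5.1, 2.5]
grip_width: -0.0002
finger_force: 3.7
```

```bash
python3 o.py
```

```text
roof ((750.2379760742188, -44.01123809814453), (83.9578857421875, 77.94239044189453), 89.9175796508789) [[711.2000122070312, -85.9000015258789], [789.0999755859375, -86.0], [789.2999877929688, -2.0999999046325684], [711.2999877929688, -2.0]]
[0.66693097 0.12201813 0.03812384] [-7.01218071  4.16508436  2.71940361]
```

>>> {"api": "apply_moves", "payload": {"linear": [[0,-0.2,0],[0,-0.4,0],[0,-0.4,-0.3],[0,-0.5,-0.6],[0,-0.6,-0.9]], "delta_rot": [[0,0,0],[0,0,0],[0,0,0],[0,0,0],[0,0,0]]}}

```text
clock: 5.62
position: [0.6075, 0.1207, 0.1292]
tool_rot: [-3.141, 0.0, 1.567]
force: [0.5, 0.2, -0.2]
grip_width: -0.0001
finger_force: 0.0
```

>>> {"api": "apply_moves", "payload": {"linear": [[0,-0.2,0],[0,-0.4,0],[-0.03,-0.6,0],[-0.06,-0.8,0],[-0.09,-1,0]], "delta_rot": [[0,0,-0.012],[0,0,-0.024],[0,0,-0.036],[0,0,-0.048],[0,0,-0.06]], "gripper": -0.43}}

```text
clock: 6.03
position: [0.5071, 0.112, 0.1285]
tool_rot: [3.141, 0.0, 1.694]
force: [-0.1, 1.1, -0.4]
grip_width: 0.024
finger_force: 0.0
```

>>> {"api": "apply_moves", "payload": {"linear": [[0,-0.2,0],[0,-0.4,0.2],[0,-0.6,0.4],[0.017,-0.784,0.6],[0.017,-0.784,0.65]], "delta_rot": [[0,0,0],[0,0,0],[0,0,0],[0,0,0],[0,0,0]]}}

```text
clock: 6.45
position: [0.4262, 0.1035, 0.0615]
tool_rot: [-3.137, 0.001, 1.693]
force: [1.2, -0.4, -1.1]
grip_width: 0.0243
finger_force: 0.0
```

```bash
python3 - <<'E'
from o import *
p,d,c=orgpose()
m,_=wood('top',p,d,(.35,.56,-.1,.2),-.02,.05)
v,u=np.where(m);print(rect(plane('top',np.c_[u,v],.022)))
cv2.imwrite('pics/a.png',cv2.resize(p[210:350,220:390,::-1],None,fx=4,fy=4))
s=monitor.observe();print(s['position'],s['tool_rot'],s['force'],s['grip_width'])
E
```

```text
roof ((734.6530151367188, 25.378646850585938), (109.84101867675781, 222.856201171875), 0.4844350814819336) [[678.7999877929688, 136.3000030517578], [680.7000122070312, -86.5], [790.5, -85.5999984741211], [788.5999755859375, 137.3000030517578]]
(((506.76544189453125, 54.149391174316406), (107.69511413574219, 46.17350769042969), 37.064666748046875), [[449.8999938964844, 40.099998474121094], [477.70001220703125, 3.299999952316284], [563.5999755859375, 68.19999694824219], [535.7999877929688, 105.0]])
[0.42808672 0.10395602 0.06179752] [-3.13855638e+00  7.11446659e-04  1.69347978e+00] [-0.51760796  0.34813812 -1.46693291] 0.024377238244748575
```

View pics/a.png

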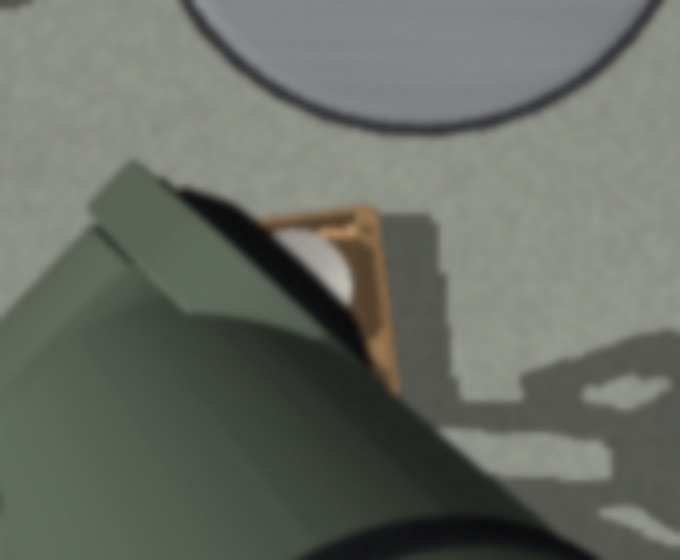

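The crop shows the arm hiding the near end of the tray, with the dish still in place at crop (315,270). The organiser now reads 0.5° off square. Next I lower onto the near wall.

>>> {"api": "apply_moves", "payload": {"linear": [[0,0,0.13],[0,0.01,0.26],[0.01,0.01,0.4],[0.01,0.01,0.52],[0.01,0.01,0.525]], "delta_rot": [[0,0,0],[0,0,0],[0,0,0],[0,0,0],[0,0,0]]}}

```text
clock: 6.92
position: [0.4313, 0.1056, 0.0098]
tool_rot: [-3.141, 0.0, 1.693]
force: [-0.6, -0.6, 0.4]
grip_width: 0.0242
finger_force: 0.0
```

>>> {"api": "apply_moves", "payload": {"linear": [[0,0,0],[0,0,0],[0,0,0],[0,0,0],[0,0,0]], "delta_rot": [[0,0,0],[0,0,0],[0,0,0],[0,0,0],[0,0,0]], "gripper": -1, "force": 35}}

```text
clock: 7.33
position: [0.4315, 0.1055, 0.0114]
tool_rot: [3.14, -0.0, 1.692]
force: [0.1, -0.2, 7.5]
grip_width: 0.0026
finger_force: 38.6
```

```bash
python3 - <<'E'
from h import *
s=monitor.observe();print(s['position'],s['tool_rot'],s['force'],s['grip_width'],s['finger_force'])
p,d=grab('side');cv2.imwrite('pics/b.png',cv2.resize(p[190:290,190:330,::-1],None,fx=5,fy=5))
E
```

```text
[0.43152497 0.10551721 0.01143253] [ 3.14022169e+00 -3.04419306e-04  1.69214578e+00] [ 0.08346427 -0.18804611  7.50996802] 0.0026475462825860567 38.609158247709274
```

View pics/b.png

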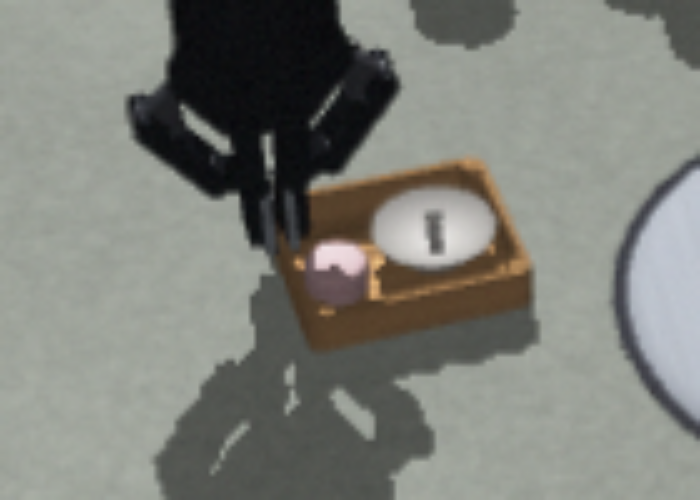

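The near wall is held, and the puck and dish stand clear of the inner finger. The tool is pressing down about 7 N, so I'll relieve that and then straighten the tray while moving it ahead.

>>> {"api": "apply_moves", "payload": {"linear": [[0,0,-0.01],[-0.01,0.03,-0.022],[-0.02,0.1,-0.022],[-0.04,0.2,-0.022],[-0.05,0.28,-0.022]], "delta_rot": [[0,0,0],[0,0,0.006],[0,0,0.02],[0,0,0.038],[0,0,0.054]]}}

```text
clock: 7.8
position: [0.4607, 0.1036, 0.013]
tool_rot: [3.141, -0.0, 1.575]
force: [0.0, 1.0, -3.1]
grip_width: 0.0027
finger_force: 37.1
```

```bash
cat > t.py <<'E'
from o import *
import sys
def tray(reg=(.35,.75,.0,.17)):
    for n in('side','top'):
        p,d=grab(n);m,c=wood(n,p,d,reg,.014,.03);q=c[m]
        print(n,m.sum(),rect(q))
    return p
if __name__=='__main__':
    tray();s=monitor.observe();print(s['position'],s['tool_rot'],s['force'],s['finger_force'])
E
python3 t.py
```

```text
side 442 (((574.9617309570312, 70.77108001708984), (110.55250549316406, 238.04876708984375), 81.34278106689453), [[449.0, 34.0], [684.2999877929688, -1.7999999523162842], [701.0, 107.5], [465.6000061035156, 143.3000030517578]])
top 158 (((603.9827270507812, 46.09828186035156), (59.33831787109375, 169.20602416992188), 77.04827117919922), [[514.9000244140625, 36.099998474121094], [679.7999877929688, -1.7999999523162842], [693.0999755859375, 56.099998474121094], [528.2000122070312, 94.0]])
[0.46111437 0.10368017 0.0129512 ] [ 3.14044167e+00 -3.68803021e-04  1.57534818e+00] [ 0.52106937 -1.09050106 -2.96664592] 37.13556110858917
```

```bash
python3 - <<'E'
from t import *
tray((.4,.62,0,.17))
p,d=grab('side');cv2.imwrite('pics/c.png',cv2.resize(p[180:290,210:370,::-1],None,fx=4,fy=4))
E
```

```text
side 423 (((514.2743530273438, 80.20925903320312), (110.53609466552734, 98.816650390625), 1.3277629613876343), [[457.8999938964844, 128.3000030517578], [460.20001220703125, 29.5], [570.7000122070312, 32.099998474121094], [568.4000244140625, 130.89999389648438]])
top 114 (((550.7893676757812, 47.98491287231445), (73.27889251708984, 35.432647705078125), 41.1915168762207), [[511.6000061035156, 37.20000076293945], [534.9000244140625, 10.5], [590.0, 58.79999923706055], [566.7000122070312, 85.4000015258789]])
```

View pics/c.png

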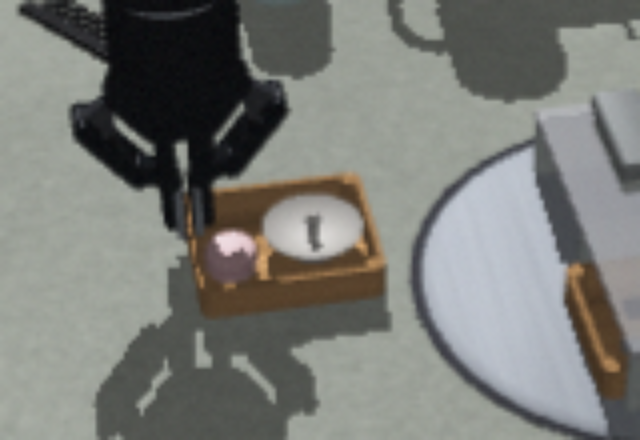

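Side view: the tray is held and nearly straight, about 1° off, with the dish and puck upright and the plate rim ahead. I'll trim the yaw, then drag it up the rim.

>>> {"api": "apply_moves", "payload": {"linear": [[0,0.05,0],[0,0.12,0],[0.002,0.22,0],[0.003,0.32,0],[0.003,0.4,0]], "delta_rot": [[0,0,0.002],[0,0,0.004],[0,0,0.006],[0,0,0.008],[0,0,0.009]]}}

```text
clock: 8.47
position: [0.5003, 0.1045, 0.0131]
tool_rot: [3.142, -0.0, 1.56]
force: [-2.9, -0.1, -1.8]
grip_width: 0.0025
finger_force: 37.2
```

>>> {"api": "apply_moves", "payload": {"linear": [[0.002,0.1,0],[0.005,0.2,0],[0.007,0.3,-0.005],[0.009,0.4,-0.01],[0.011,0.48,-0.015]], "delta_rot": [[0,0,0],[0,0,0],[0,0,0],[0,0,0],[0,0,0]]}}

```text
clock: 8.88
position: [0.5482, 0.105, 0.0145]
tool_rot: [-3.141, -0.0, 1.56]
force: [-1.6, 0.6, -1.9]
grip_width: 0.0027
finger_force: 37.1
```

```bash
python3 - <<'E'
from t import *
for n in('side','top'):
    p,d=grab(n);m,c=wood(n,p,d,(.45,.68,.025,.17),.014,.032);q=c[m];print(n,m.sum(),rect(q))
    if n=='top': a=p[180:260,250:350]
    else: b=p[170:290,230:390]
cv2.imwrite('pics/d.png',np.vstack([cv2.resize(b[...,::-1],(400,300)),cv2.resize(a[...,::-1],(400,300))]))
s=monitor.observe();print(s['position'],s['tool_rot'],s['force'],s['finger_force'])
E
```

```text
side 453 (((600.349365234375, 80.34156036376953), (103.2288818359375, 109.00260162353516), 89.60394287109375), [[545.5, 29.100000381469727], [654.5, 28.399999618530273], [655.2000122070312, 131.60000610351562], [546.2000122070312, 132.3000030517578]])
top 0 (((0.0, 0.0), (0.0, 0.0), 0.0), [[0.0, 0.0], [0.0, 0.0], [0.0, 0.0], [0.0, 0.0]])
[0.54870016 0.10495004 0.01453534] [ 3.14043984e+00 -4.48445377e-04  1.55961281e+00] [ 1.83825298  0.08471858 -1.99072173] 37.296508848667145
```

View pics/d.png

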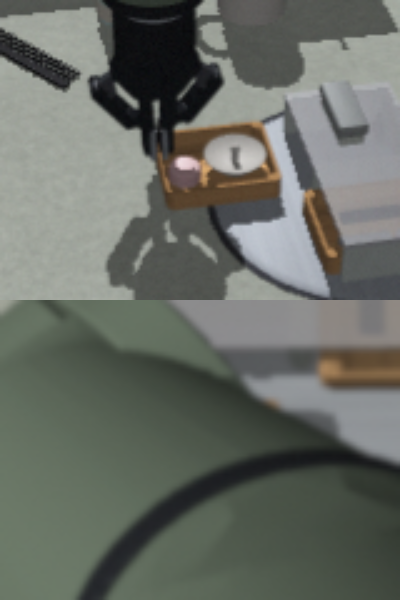

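The side view shows the tray straight and partly up the plate, with the dish and puck upright. By the bias-corrected edges it sits about 2 mm too far left, so I'll shift it right while going on.

>>> {"api": "apply_moves", "payload": {"linear": [[-0.006,0.04,0],[-0.012,0.08,-0.003],[-0.018,0.12,-0.006],[-0.017,0.18,-0.01],[-0.016,0.24,-0.015]], "delta_rot": [[0,0,0],[0,0,0],[0,0,0],[0,0,0],[0,0,0]]}}

```text
clock: 9.4
position: [0.5718, 0.1031, 0.016]
tool_rot: [-3.142, 0.0, 1.56]
force: [-0.7, -0.6, -3.5]
grip_width: 0.0029
finger_force: 37.0
```

>>> {"api": "apply_moves", "payload": {"linear": [[0.001,0.05,0],[0.003,0.1,-0.003],[0.004,0.15,-0.006],[0.005,0.2,-0.01],[0.006,0.25,-0.01]], "delta_rot": [[0,0,0],[0,0,0],[0,0,0],[0,0,0],[0,0,0]]}}

```text
clock: 9.82
position: [0.5968, 0.1036, 0.017]
tool_rot: [-3.142, -0.0, 1.56]
force: [-0.9, -1.0, -3.6]
grip_width: 0.0029
finger_force: 37.1
```

```bash
python3 - <<'E'
from t import *
p,d,c=orgpose('side')
m,c=wood('side',p,d,(.45,.70,.015,.17),.014,.034);q=c[m];print(m.sum(),rect(q))
cv2.imwrite('pics/e.png',cv2.resize(p[170:290,270:430,::-1],None,fx=4,fy=4))
s=monitor.observe();print(s['position'],s['tool_rot'],s['force'],s['finger_force'])
E
```

```text
roof ((733.7701416015625, 24.230209350585938), (109.49932861328125, 229.17098999023438), 0.11229802668094635) [[678.7999877929688, 138.6999969482422], [679.2000122070312, -90.5], [788.7000122070312, -90.19999694824219], [788.2999877929688, 138.89999389648438]]
370 (((638.998779296875, 72.89398193359375), (111.88202667236328, 94.18447875976562), 89.03463745117188), [[591.0, 17.799999237060547], [685.0999755859375, 16.200000762939453], [687.0, 128.0], [592.9000244140625, 129.60000610351562]])
[0.59773361 0.10352738 0.01708147] [ 3.14076488e+00 -2.06607811e-04  1.56013418e+00] [ 0.12738357 -0.24051249 -3.56877371] 37.21972569823265
```

View pics/e.png

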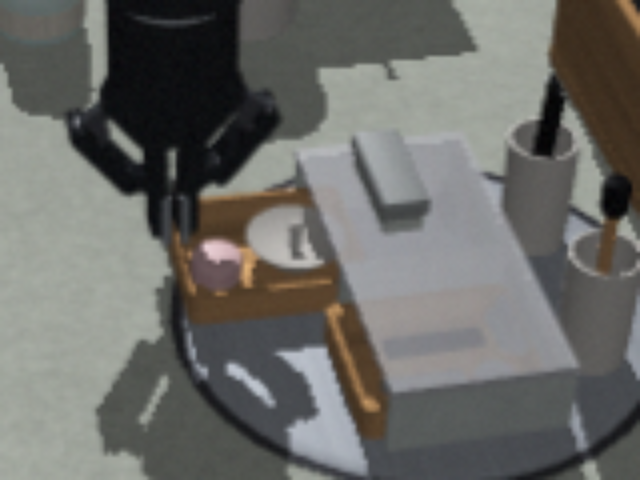

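The far end has entered the bay, past the roof edge at crop x≈330, with no jamming force. The organiser is still square, and the brush is at (390,170). I continue in.

>>> {"api": "apply_moves", "payload": {"linear": [[0.001,0.04,0],[0.002,0.08,0],[0.003,0.12,0],[0.004,0.16,0],[0.005,0.2,0.0]], "delta_rot": [[0,0,0],[0,0,0],[0,0,0],[0,0,0],[0,0,0]]}}

```text
clock: 10.28
position: [0.6167, 0.1038, 0.017]
tool_rot: [3.142, 0.0, 1.56]
force: [0.1, 0.4, -3.7]
grip_width: 0.0027
finger_force: 37.1
```

>>> {"api": "apply_moves", "payload": {"linear": [[0.001,0.04,0],[0.002,0.08,0],[0.003,0.12,0.005],[0.004,0.16,0.01],[0.005,0.19,0.02]], "delta_rot": [[0,0,0],[0,0,0],[0,0,0],[0,0,0],[0,0,0]]}}

```text
clock: 10.7
position: [0.6359, 0.1041, 0.015]
tool_rot: [3.141, -0.0, 1.56]
force: [-1.3, -0.2, -2.2]
grip_width: 0.0032
finger_force: 37.0
```

>>> {"api": "apply_moves", "payload": {"linear": [[0,0,0],[0,0,0],[0,0,0],[0,0,0],[0,0,0]], "delta_rot": [[0,0,0],[0,0,0],[0,0,0],[0,0,0],[0,0,0]], "gripper": -0.72}}

```text
clock: 11.12
position: [0.6353, 0.1042, 0.0152]
tool_rot: [3.141, -0.0, 1.561]
force: [0.1, 0.3, 0.5]
grip_width: 0.0123
finger_force: 0.0
```

>>> {"api": "apply_moves", "payload": {"linear": [[0,0,-0.1],[0,0,-0.25],[0,0,-0.4],[0,-0.05,-0.55],[0,-0.15,-0.6]], "delta_rot": [[0,0,0],[0,0,0],[0,0,0],[0,0,0],[0,0,0]]}}

```text
clock: 11.53
position: [0.6221, 0.1046, 0.0789]
tool_rot: [3.137, -0.001, 1.56]
force: [1.1, -0.4, 0.0]
grip_width: 0.0122
finger_force: 0.0
```

>>> {"api": "apply_moves", "payload": {"linear": [[-0.05,-0.1,0],[-0.12,-0.25,0],[-0.2,-0.3,0],[-0.24,-0.3,0],[-0.24,-0.3,0]], "delta_rot": [[0,0,0],[0,0,-0.004],[0,0,-0.008],[0,0,-0.008],[0,0,-0.008]], "gripper": -1}}

```text
clock: 11.95
position: [0.591, 0.0792, 0.076]
tool_rot: [3.14, 0.001, 1.575]
force: [1.0, -0.4, 0.2]
grip_width: 0.0001
finger_force: 0.0
```

>>> {"api": "apply_moves", "payload": {"linear": [[0,0,0.15],[0,0,0.3],[0,0,0.45],[0,0,0.6],[0,0,0.62]], "delta_rot": [[0,0,0],[0,0,0],[0,0,0],[0,0,0],[0,0,0]]}}

```text
clock: 12.37
position: [0.5898, 0.0807, 0.011]
tool_rot: [-3.139, 0.0, 1.577]
force: [0.5, 0.2, -0.0]
grip_width: -0.0002
finger_force: 0.0
```

>>> {"api": "apply_moves", "payload": {"linear": [[0,0.05,0],[0,0.1,0],[0,0.15,0],[0,0.2,0],[0,0.25,0]], "delta_rot": [[0,0,0],[0,0,0],[0,0,0],[0,0,0],[0,0,0]]}}

```text
clock: 12.78
position: [0.6161, 0.0807, 0.0137]
tool_rot: [3.141, -0.0, 1.577]
force: [-0.7, -1.0, -0.7]
grip_width: 0.0004
finger_force: 0.0
```

```bash
python3 - <<'E'
from t import *
p,d,c=orgpose('side')
s=monitor.observe();print(s['position'],s['tool_rot'],s['force'],s['grip_width'])
cv2.imwrite('pics/f.png',cv2.resize(p[170:290,270:430,::-1],None,fx=4,fy=4))
E
```

```text
roof ((733.9375, 23.593414306640625), (109.77997589111328, 229.01417541503906), 0.21017232537269592) [[678.5999755859375, 137.89999389648438], [679.5, -91.0999984741211], [789.2000122070312, -90.69999694824219], [788.4000244140625, 138.3000030517578]]
[0.616838   0.08069154 0.01357794] [ 3.14011666e+00 -2.96802772e-04  1.57656631e+00] [ 0.42649116  0.40567819 -1.09709067] 6.008772470365492e-05
```

View pics/f.png

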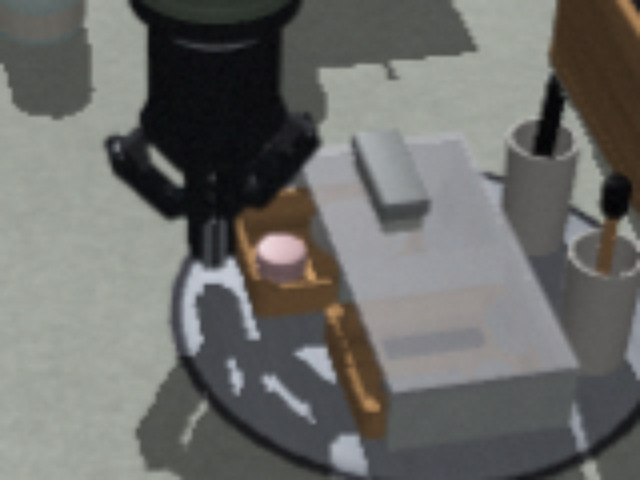

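The closed fingers stand behind the tray's near end (crop 215,245), and the tray is well inside the bay with the puck upright. I push on, watching the force.

>>> {"api": "apply_moves", "payload": {"linear": [[0,0.05,0],[0,0.1,0],[0,0.14,0],[0,0.18,0],[0,0.22,0]], "delta_rot": [[0,0,0],[0,0,0],[0,0,0],[0,0,0],[0,0,0]]}}

```text
clock: 13.25
position: [0.6369, 0.081, 0.013]
tool_rot: [-3.14, 0.0, 1.577]
force: [-6.0, -0.2, 4.6]
grip_width: 0.0
finger_force: 3.1
```

>>> {"api": "apply_moves", "payload": {"linear": [[0,0.015,0],[0,0.03,0],[0,0.045,0],[0,0.06,0],[0,0.075,0]], "delta_rot": [[0,0,0],[0,0,0],[0,0,0],[0,0,0],[0,0,0]]}}

```text
clock: 13.67
position: [0.6436, 0.0812, 0.0129]
tool_rot: [-3.139, 0.0, 1.577]
force: [-11.1, 0.9, 7.7]
grip_width: -0.0003
finger_force: 5.4
```

>>> {"api": "apply_moves", "payload": {"linear": [[0,0.01,0],[0,0.02,0],[0,0.03,0],[0,0.04,0],[0,0.05,0]], "delta_rot": [[0,0,0],[0,0,0],[0,0,0],[0,0,0],[0,0,0]]}}

```text
clock: 14.08
position: [0.6484, 0.0814, 0.0129]
tool_rot: [-3.139, -0.0, 1.578]
force: [-11.3, 1.8, 7.9]
grip_width: 0.0001
finger_force: 5.7
```

```bash
cat > r.py <<'E'
from t import *
for n in('side','top'):
    p,d,c=orgpose(n)
    m,c=wood(n,p,d,(.60,.70,.015,.17),.014,.034);q=c[m];print(m.sum(),rect(q))
    m,c=wood(n,p,d,(.60,.70,-.1,.015),.014,.034);q=c[m];print('parked',m.sum(),rect(q))
s=monitor.observe();print(s['position'],s['tool_rot'],s['force'])
E
python3 r.py
```

```text
roof ((734.1764526367188, 24.20867156982422), (231.24493408203125, 109.40156555175781), 87.92875671386719) [[675.2999877929688, -89.4000015258789], [784.7000122070312, -93.30000305175781], [793.0, 137.8000030517578], [683.7000122070312, 141.6999969482422]]
82 (((671.378662109375, 72.87103271484375), (101.23753356933594, 23.460866928100586), 88.32418060302734), [[658.2000122070312, 22.600000381469727], [681.5999755859375, 21.899999618530273], [684.5999755859375, 123.0999984741211], [661.0999755859375, 123.80000305175781]])
parked 136 (((673.0814819335938, -31.422611236572266), (94.08448028564453, 18.11774253845215), 84.29966735839844), [[659.4000244140625, -77.30000305175781], [677.4000244140625, -79.0999984741211], [686.7999877929688, 14.5], [668.7000122070312, 16.299999237060547]])
roof ((766.3447875976562, -54.77356719970703), (64.78453063964844, 42.76237487792969), 88.72450256347656) [[744.2000122070312, -86.69999694824219], [787.0, -87.5999984741211], [788.4000244140625, -22.899999618530273], [745.7000122070312, -21.899999618530273]]
0 (((0.0, 0.0), (0.0, 0.0), 0.0), [[0.0, 0.0], [0.0, 0.0], [0.0, 0.0], [0.0, 0.0]])
parked 0 (((0.0, 0.0), (0.0, 0.0), 0.0), [[0.0, 0.0], [0.0, 0.0], [0.0, 0.0], [0.0, 0.0]])
[0.64858592 0.08147556 0.01287472] [-3.13950853e+00 -1.15295227e-04  1.57759627e+00] [-10.1723535    1.27463952   6.62014811]
```

The organiser slipped to about -2° because this finger face also presses the tray down. I'll back off, turn the gripper so its flat side pushes, and push nearer the turning axis for less torque.

>>> {"api": "apply_moves", "payload": {"linear": [[0,-0.2,0],[0,-0.4,0],[-0.1,-0.45,0],[-0.21,-0.45,0],[-0.21,-0.45,0]], "delta_rot": [[0,0,0],[0,0,0.05],[0,0,0.1],[0,0,0.15],[0,0,0.2]]}}

```text
clock: 14.6
position: [0.6049, 0.0572, 0.0132]
tool_rot: [3.141, 0.001, 1.151]
force: [1.4, -1.0, -0.9]
grip_width: 0.0002
finger_force: 0.0
```

>>> {"api": "apply_moves", "payload": {"linear": [[0,0,0],[0,0,0],[0,0,0],[0,0,0],[0,0,0]], "delta_rot": [[0,0,0.055],[0,0,0.11],[0,0,0.165],[0,0,0.22],[0,0,0.275]]}}

```text
clock: 15.02
position: [0.6052, 0.0598, 0.0131]
tool_rot: [3.141, -0.001, 0.577]
force: [-0.3, 0.7, 0.4]
grip_width: 0.0001
finger_force: 0.0
```

>>> {"api": "apply_moves", "payload": {"linear": [[0,0,0],[0,0,0],[0,0,0],[0,0,0],[0,0,0]], "delta_rot": [[0,0,0.055],[0,0,0.11],[0,0,0.165],[0,0,0.22],[0,0,0.275]]}}

```text
clock: 15.43
position: [0.6052, 0.0598, 0.0131]
tool_rot: [-3.141, -0.001, 0.001]
force: [0.5, 0.8, -0.0]
grip_width: 0.0
finger_force: 0.0
```

```bash
python3 r.py;python3 -c "
from h import *
print(monitor.observe()['qpos'])"
```

```text
roof ((733.7424926757812, 24.805206298828125), (229.8710174560547, 110.3698501586914), 88.22098541259766) [[675.0, -88.4000015258789], [785.2999877929688, -91.80000305175781], [792.5, 138.0], [682.2000122070312, 141.39999389648438]]
145 (((672.9129028320312, 71.90298461914062), (113.59803009033203, 27.139995574951172), 86.5237045288086), [[655.9000244140625, 16.0], [683.0, 14.399999618530273], [689.9000244140625, 127.80000305175781], [662.7999877929688, 129.39999389648438]])
parked 135 (((673.2681884765625, -30.930347442626953), (91.84473419189453, 17.237342834472656), 84.29306030273438), [[660.0999755859375, -75.80000305175781], [677.2999877929688, -77.5], [686.4000244140625, 13.899999618530273], [669.2999877929688, 15.600000381469727]])
roof ((732.6622314453125, -41.0518798828125), (91.5574722290039, 109.80995178222656), 89.35952758789062) [[677.2000122070312, -86.19999694824219], [787.0999755859375, -87.4000015258789], [788.0999755859375, 4.099999904632568], [678.2999877929688, 5.300000190734863]]
0 (((0.0, 0.0), (0.0, 0.0), 0.0), [[0.0, 0.0], [0.0, 0.0], [0.0, 0.0], [0.0, 0.0]])
parked 98 (((674.1838989257812, -48.20751953125), (48.10702133178711, 14.380517959594727), 89.79918670654297), [[666.9000244140625, -72.19999694824219], [681.2999877929688, -72.30000305175781], [681.5, -24.200000762939453], [667.0999755859375, -24.100000381469727]])
[0.6050709  0.06001595 0.01306049] [ 3.14136994e+00 -6.97394820e-04  4.34766722e-03] [0.33477811 0.39172303 0.29912159]
[-0.2080187   0.78902316  0.01694321  1.77764203 -0.02148174  0.57446227
 -1.74450291]
```

>>> {"api": "apply_moves", "payload": {"linear": [[0.1,0,0],[0.2,0,0],[0.28,0,0],[0.34,0,0],[0.38,0,0]], "delta_rot": [[0,0,0],[0,0,0],[0,0,0],[0,0,0],[0,0,0]]}}

```text
clock: 15.95
position: [0.6433, 0.0598, 0.0129]
tool_rot: [-3.142, -0.0, 0.008]
force: [0.7, -0.1, -0.5]
grip_width: -0.0002
finger_force: 0.0
```

>>> {"api": "apply_moves", "payload": {"linear": [[0.01,0,0],[0.02,0,0],[0.03,0,0],[0.04,0,0],[0.05,0,0]], "delta_rot": [[0,0,0],[0,0,0],[0,0,0],[0,0,0],[0,0,0]]}}

```text
clock: 16.37
position: [0.6476, 0.06, 0.013]
tool_rot: [3.142, 0.0, 0.007]
force: [0.5, -1.1, 0.2]
grip_width: -0.0002
finger_force: 0.0
```

>>> {"api": "apply_moves", "payload": {"linear": [[0.01,0,0],[0.02,0,0],[0.03,0,0],[0.04,0,0],[0.05,0,0]], "delta_rot": [[0,0,0],[0,0,0],[0,0,0],[0,0,0],[0,0,0]]}}

```text
clock: 16.78
position: [0.651, 0.0598, 0.0128]
tool_rot: [3.141, 0.004, 0.006]
force: [-13.9, -1.5, 9.9]
grip_width: -0.0001
finger_force: 6.4
```

```bash
python3 r.py
```

```text
roof ((733.9639892578125, 23.029632568359375), (230.9763641357422, 109.40081024169922), 87.22554779052734) [[673.7000122070312, -89.69999694824219], [783.0, -95.0], [794.2000122070312, 135.6999969482422], [684.9000244140625, 141.0]]
63 (((670.9608154296875, 42.707908630371094), (18.544187545776367, 60.458885192871094), 18.305908203125), [[652.7000122070312, 68.5], [671.7000122070312, 11.100000381469727], [689.2999877929688, 16.899999618530273], [670.2999877929688, 74.30000305175781]])
parked 126 (((673.216796875, -30.92397689819336), (92.46354675292969, 16.18084144592285), 85.88917541503906), [[661.7999877929688, -76.5], [678.0, -77.5999984741211], [684.5999755859375, 14.600000381469727], [668.5, 15.800000190734863]])
roof ((732.615478515625, -51.860076904296875), (68.77783203125, 110.70809173583984), 88.66059112548828) [[676.5, -84.9000015258789], [787.2000122070312, -87.5], [788.7999877929688, -18.799999237060547], [678.0999755859375, -16.200000762939453]]
0 (((0.0, 0.0), (0.0, 0.0), 0.0), [[0.0, 0.0], [0.0, 0.0], [0.0, 0.0], [0.0, 0.0]])
parked 40 (((673.923095703125, -65.9177017211914), (12.544962882995605, 13.917563438415527), 89.16426086425781), [[666.9000244140625, -72.0999984741211], [680.7999877929688, -72.30000305175781], [681.0, -59.70000076293945], [667.0999755859375, -59.5]])
[0.65114813 0.05979408 0.01282066] [3.14118023 0.00344345 0.00625776] [-11.00035518  -0.75594602   8.6768388 ]
```

>>> {"api": "apply_moves", "payload": {"linear": [[0,0,-0.01],[0,0,-0.02],[0,0,-0.02],[0,0,-0.02],[0,0,-0.02]], "delta_rot": [[0,0,0],[0,0,0],[0,0,0],[0,0,0],[0,0,0]]}}

```text
clock: 17.3
position: [0.6519, 0.0598, 0.0146]
tool_rot: [3.141, 0.002, 0.006]
force: [-5.7, -1.3, -1.6]
grip_width: 0.0001
finger_force: 2.5
```

>>> {"api": "apply_moves", "payload": {"linear": [[0.002,0,-0.003],[0.004,0,-0.006],[0.006,0,-0.01],[0.008,0,-0.01],[0.01,0,-0.01]], "delta_rot": [[0,0,0],[0,0,0],[0,0,0],[0,0,0],[0,0,0]]}}

```text
clock: 17.72
position: [0.6536, 0.06, 0.0159]
tool_rot: [3.142, 0.0, 0.006]
force: [-4.2, -1.2, -1.8]
grip_width: 0.0001
finger_force: 2.0
```

That was it: downward friction at the contact. With a slight lift the push needs only about 5 N. I advance in small steps.

>>> {"api": "apply_moves", "payload": {"linear": [[0.006,0,0],[0.012,0,0],[0.018,0,0],[0.024,0,-0.003],[0.03,0,-0.003]], "delta_rot": [[0,0,0],[0,0,0],[0,0,0],[0,0,0],[0,0,0]]}}

```text
clock: 18.13
position: [0.6566, 0.0598, 0.0163]
tool_rot: [3.141, 0.0, 0.006]
force: [-5.9, -2.8, -2.6]
grip_width: -0.0
finger_force: 2.6
```

>>> {"api": "apply_moves", "payload": {"linear": [[0.005,0,0],[0.01,0,0],[0.015,0,0],[0.02,0,-0.003],[0.025,0,-0.003]], "delta_rot": [[0,0,0],[0,0,0],[0,0,0],[0,0,0],[0,0,0]]}}

```text
clock: 18.55
position: [0.6589, 0.0598, 0.0166]
tool_rot: [3.141, 0.001, 0.006]
force: [-5.8, -2.1, -1.6]
grip_width: 0.0002
finger_force: 2.7
```

```bash
python3 r.py | sed -n '1p;3p;7p'
```

```text
roof ((733.9425659179688, 23.987716674804688), (231.0386505126953, 109.64012145996094), 87.70491027832031) [[674.5, -89.19999694824219], [784.0999755859375, -93.5999984741211], [793.2999877929688, 137.1999969482422], [683.7999877929688, 141.60000610351562]]
parked 130 (((673.2572021484375, -32.095951080322266), (94.40003204345703, 18.147560119628906), 84.07613372802734), [[659.4000244140625, -78.0999984741211], [677.4000244140625, -80.0], [687.2000122070312, 13.899999618530273], [669.0999755859375, 15.800000190734863]])
[0.65896247 0.05983886 0.01645647] [3.14134467e+00 6.46862068e-04 6.14944834e-03] [-4.81528954 -2.10109994 -2.00862747]
```

>>> {"api": "apply_moves", "payload": {"linear": [[0.003,0,0],[0.006,0,0],[0.009,0,0],[0.012,0,0],[0.015,0,0]], "delta_rot": [[0,0,0],[0,0,0],[0,0,0],[0,0,0],[0,0,0]]}}

```text
clock: 19.07
position: [0.6595, 0.0599, 0.0164]
tool_rot: [3.141, 0.003, 0.006]
force: [-12.1, -1.2, 4.6]
grip_width: 0.0004
finger_force: 6.1
```

>>> {"api": "apply_moves", "payload": {"linear": [[0.003,0,0],[0.006,0,0],[0.009,0,0],[0.012,0,0],[0.015,0,0]], "delta_rot": [[0,0,0],[0,0,0],[0,0,0],[0,0,0],[0,0,0]]}}

```text
clock: 19.48
position: [0.6601, 0.0607, 0.0163]
tool_rot: [-3.141, 0.004, 0.007]
force: [-18.6, 2.7, 8.5]
grip_width: 0.0
finger_force: 9.0
```

```bash
python3 r.py | sed -n '1p;3p;7p'
```

```text
roof ((734.09228515625, 23.802658081054688), (229.46450805664062, 108.90203094482422), 86.24479675292969) [[672.2000122070312, -87.0999984741211], [780.9000244140625, -94.19999694824219], [795.9000244140625, 134.6999969482422], [687.2999877929688, 141.89999389648438]]
parked 128 (((672.5038452148438, -30.248336791992188), (91.55839538574219, 17.539278030395508), 82.95061492919922), [[658.2000122070312, -74.5999984741211], [675.5999755859375, -76.80000305175781], [686.7999877929688, 14.100000381469727], [669.4000244140625, 16.299999237060547]])
[0.66016446 0.06071391 0.01630181] [-3.14119237  0.00428402  0.00680524] [-18.065273     1.97870337   7.57392957]
```

The force jumped against the back stop, so the tray is home and the organiser has turned to about -3.5°. I back off and go to the right front corner to square it.

>>> {"api": "apply_moves", "payload": {"linear": [[-0.1,0,0],[-0.25,0,0],[-0.4,0,-0.05],[-0.4,0.2,-0.15],[-0.4,0.4,-0.24]], "delta_rot": [[0,0,0],[0,0,0],[0,0,0],[0,0,0],[0,0,0]]}}

```text
clock: 20.0
position: [0.6227, 0.021, 0.0413]
tool_rot: [-3.141, -0.001, 0.009]
force: [1.3, -1.3, -0.4]
grip_width: -0.0001
finger_force: 0.0
```

>>> {"api": "apply_moves", "payload": {"linear": [[0,0.2,0],[0,0.4,0],[0,0.6,0],[0,0.8,0],[0,0.95,0]], "delta_rot": [[0,0,0],[0,0,0],[0,0,0],[0,0,0],[0,0,0]]}}

```text
clock: 20.42
position: [0.6239, -0.0771, 0.0412]
tool_rot: [3.141, -0.002, 0.005]
force: [-0.5, 0.6, 0.4]
grip_width: -0.0002
finger_force: 0.0
```

```bash
python3 r.py; python3 - <<'E'
from h import *
a,_=grab('side');b,_=grab('top')
cv2.imwrite('pics/g.png',np.vstack([cv2.resize(a[180:280,290:450,::-1],(480,300)),cv2.resize(b[120:230,240:416,::-1],(480,300))]))
E
```

```text
roof ((733.7847900390625, 24.095054626464844), (228.9567413330078, 109.13046264648438), 86.41090393066406) [[672.2000122070312, -86.69999694824219], [781.0999755859375, -93.5999984741211], [795.4000244140625, 134.89999389648438], [686.5, 141.8000030517578]]
6 (((680.0853881835938, 16.058231353759766), (2.092959403991699, 9.82115650177002), 72.19168090820312), [[675.0999755859375, 16.600000381469727], [684.4000244140625, 13.600000381469727], [685.0999755859375, 15.600000381469727], [675.7000122070312, 18.600000381469727]])
parked 93 (((673.11474609375, -30.291431427001953), (91.20154571533203, 15.228306770324707), 85.33963012695312), [[661.7999877929688, -75.0999984741211], [677.0, -76.4000015258789], [684.4000244140625, 14.5], [669.2000122070312, 15.800000190734863]])
roof ((735.7232055664062, 47.545413970947266), (179.33509826660156, 109.95191955566406), 87.45720672607422) [[676.7999877929688, -39.599998474121094], [786.7000122070312, -44.5], [794.5999755859375, 134.6999969482422], [684.7999877929688, 139.60000610351562]]
195 (((677.8629760742188, 71.31336975097656), (113.35640716552734, 18.236112594604492), 85.81591796875), [[664.5999755859375, 15.5], [682.7999877929688, 14.100000381469727], [691.0999755859375, 127.19999694824219], [672.9000244140625, 128.5]])
parked 95 (((669.5636596679688, -16.419076919555664), (60.92616653442383, 10.172297477722168), 81.7138900756836), [[660.0999755859375, -45.79999923706055], [670.2000122070312, -47.29999923706055], [679.0, 13.0], [668.9000244140625, 14.5]])
[ 0.62375556 -0.07853838  0.04109881] [ 3.14014612e+00 -1.96186698e-03  2.80646635e-03] [-0.46365408 -0.47909917 -0.37482022]
```

View pics/g.png

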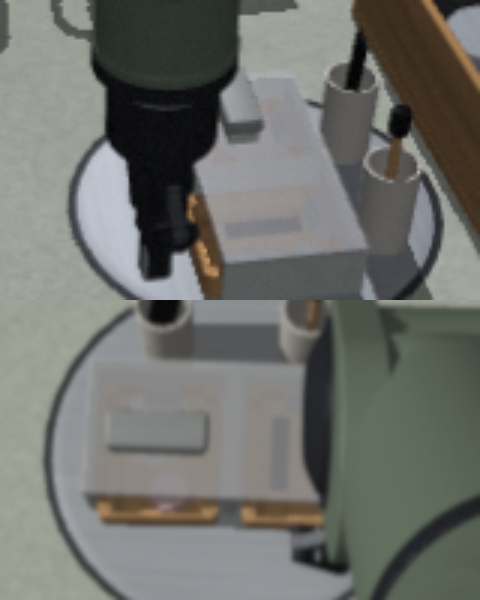

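Both trays stick out by the same small amount (top crop y≈515), the brush is on the roof, and the organiser is about 3° off. I push the right front corner about 6 mm.

>>> {"api": "apply_moves", "payload": {"linear": [[0.1,0,0],[0.2,0,0],[0.28,0,0],[0.33,0,0],[0.37,0,0]], "delta_rot": [[0,0,0],[0,0,0],[0,0,0],[0,0,0],[0,0,0]]}}

```text
clock: 21.03
position: [0.6606, -0.0741, 0.0406]
tool_rot: [-3.141, -0.0, 0.007]
force: [0.9, 0.1, -0.0]
grip_width: 0.0001
finger_force: 0.0
```

>>> {"api": "apply_moves", "payload": {"linear": [[0.015,0,0],[0.03,0.01,0],[0.045,0.02,0],[0.06,0.02,0],[0.07,0.02,0]], "delta_rot": [[0,0,0],[0,0,0],[0,0,0],[0,0,0],[0,0,0]]}}

```text
clock: 21.45
position: [0.6662, -0.0775, 0.0404]
tool_rot: [3.141, 0.002, 0.006]
force: [-7.0, -2.2, 2.4]
grip_width: 0.0001
finger_force: 3.1
```

```bash
python3 r.py
```

```text
roof ((734.71044921875, 10.810745239257812), (202.75265502929688, 107.06143951416016), 87.61036682128906) [[677.0, -88.19999694824219], [784.0, -92.69999694824219], [792.4000244140625, 109.9000015258789], [685.5, 114.30000305175781]]
100 (((673.2775268554688, 70.80215454101562), (111.6953353881836, 12.382955551147461), 86.98207092285156), [[664.2000122070312, 15.399999618530273], [676.5, 14.699999809265137], [682.4000244140625, 126.19999694824219], [670.0, 126.9000015258789]])
parked 74 (((672.8756103515625, -31.209617614746094), (91.76890563964844, 11.972567558288574), 89.51915740966797), [[666.5, -77.0], [678.5, -77.0999984741211], [679.2000122070312, 14.600000381469727], [667.2999877929688, 14.699999809265137]])
roof ((735.0223388671875, 47.115272521972656), (179.97708129882812, 110.03072357177734), 88.67937469482422) [[677.9000244140625, -41.599998474121094], [787.9000244140625, -44.099998474121094], [792.0999755859375, 135.8000030517578], [682.0999755859375, 138.3000030517578]]
217 (((676.7576904296875, 71.16926574707031), (112.52653503417969, 16.812068939208984), 87.69122314453125), [[666.0999755859375, 15.300000190734863], [682.9000244140625, 14.600000381469727], [687.4000244140625, 127.0], [670.5999755859375, 127.69999694824219]])
parked 152 (((672.4685668945312, -25.51300048828125), (77.77864837646484, 12.553173065185547), 85.17284393310547), [[662.9000244140625, -63.70000076293945], [675.5, -64.80000305175781], [682.0, 12.699999809265137], [669.5, 13.800000190734863]])
[ 0.66636797 -0.07768773  0.04046843] [3.14095698e+00 1.47451048e-03 5.64185757e-03] [-3.17485565 -1.89348055  1.84089913]
```

>>> {"api": "apply_moves", "payload": {"linear": [[0.006,0,0],[0.012,0,0],[0.018,0.01,0],[0.024,0.01,0],[0.026,0.01,0]], "delta_rot": [[0,0,0],[0,0,0],[0,0,0],[0,0,0],[0,0,0]]}}

```text
clock: 21.97
position: [0.6687, -0.0789, 0.0404]
tool_rot: [3.141, 0.002, 0.005]
force: [-6.8, -2.6, 2.0]
grip_width: -0.0001
finger_force: 3.2
```

>>> {"api": "apply_moves", "payload": {"linear": [[-0.1,0,0],[-0.25,0,0],[-0.4,0,-0.2],[-0.5,0,-0.5],[-0.6,0,-0.8]], "delta_rot": [[0,0,0],[0,0,0],[0,0,0],[0,0,0],[0,0,0]]}}

```text
clock: 22.38
position: [0.6085, -0.0784, 0.121]
tool_rot: [-3.142, 0.001, 0.006]
force: [0.5, 0.2, 1.2]
grip_width: 0.0001
finger_force: 0.0
```

>>> {"api": "apply_moves", "payload": {"linear": [[-0.1,0.2,-0.2],[-0.2,0.4,-0.4],[-0.3,0.6,-0.6],[-0.4,0.8,-0.8],[-0.5,1,-0.9]], "delta_rot": [[0,0,0],[0,0,0],[0,0,0],[0,0,0],[0,0,0]]}}

```text
clock: 22.8
position: [0.5605, -0.1799, 0.2132]
tool_rot: [3.141, -0.003, 0.006]
force: [-0.2, -0.8, 0.2]
grip_width: 0.0
finger_force: 0.0
```

>>> {"api": "apply_moves", "payload": {"linear": [[-0.1,0.2,0],[-0.2,0.4,0],[-0.3,0.6,0],[-0.4,0.8,0],[-0.4,1,0]], "delta_rot": [[0,0,0],[0,0,0],[0,0,0],[0,0,0],[0,0,0]]}}

```text
clock: 23.22
position: [0.5193, -0.2803, 0.211]
tool_rot: [3.141, 0.0, 0.005]
force: [0.3, 0.0, -0.3]
grip_width: -0.0001
finger_force: 0.0
```

```bash
python3 r.py; python3 - <<'E'
from h import *
a,_=grab('side');b,_=grab('top')
cv2.imwrite('pics/h.png',np.vstack([cv2.resize(a[180:280,290:450,::-1],(480,300)),cv2.resize(b[120:230,240:416,::-1],(480,300))]))
E
```

```text
roof ((734.5709228515625, 23.899490356445312), (227.59326171875, 110.69833374023438), 89.95906066894531) [[679.0999755859375, -89.9000015258789], [789.7999877929688, -89.9000015258789], [790.0, 137.6999969482422], [679.2999877929688, 137.6999969482422]]
124 (((675.4827880859375, 72.83211517333984), (110.51093292236328, 18.99684715270996), 87.84805297851562), [[663.9000244140625, 18.0], [682.9000244140625, 17.299999237060547], [687.0, 127.69999694824219], [668.0999755859375, 128.39999389648438]])
parked 132 (((674.90869140625, -32.21211242675781), (93.80990600585938, 17.092937469482422), 85.93134307861328), [[663.0999755859375, -78.4000015258789], [680.0999755859375, -79.5999984741211], [686.7999877929688, 14.0], [669.7000122070312, 15.199999809265137]])
roof ((735.4189453125, 25.560440063476562), (223.4351806640625, 111.53914642333984), 89.82396697998047) [[679.2999877929688, -86.0], [790.7999877929688, -86.30000305175781], [791.5, 137.10000610351562], [680.0, 137.39999389648438]]
192 (((675.6727905273438, 70.22407531738281), (110.31549072265625, 15.442267417907715), 89.54578399658203), [[667.5, 15.100000381469727], [683.0, 15.0], [683.7999877929688, 125.30000305175781], [668.4000244140625, 125.4000015258789]])
parked 166 (((675.7275390625, -30.654563903808594), (87.46548461914062, 14.11362075805664), 89.09292602539062), [[668.0, -74.30000305175781], [682.0999755859375, -74.5], [683.5, 13.0], [669.4000244140625, 13.199999809265137]])
[ 0.51998716 -0.28240583  0.21087177] [ 3.13987704e+00 -3.71040196e-04  2.18110870e-03] [-0.40463502  0.95516172  0.68563713]
```

View pics/h.png

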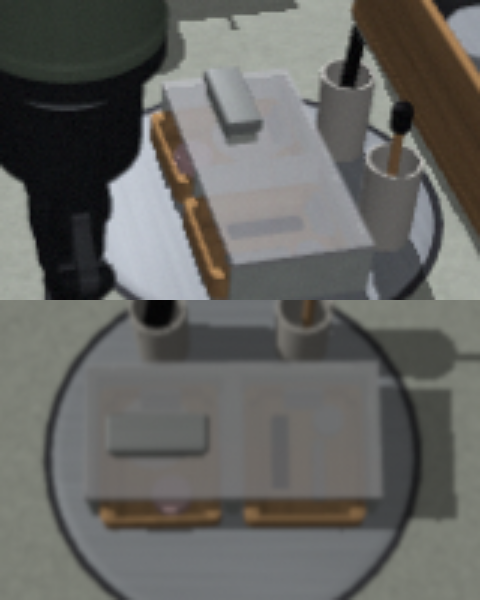

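Organiser is square (about 0.2° off) and everything stands. One subpixel check of how far each tray protrudes before handing in.

```bash
python3 - <<'E'
from h import *
K,D,R,t=cam('top')
g=np.mean([cv2.cvtColor(grab('top')[0],cv2.COLOR_RGB2LAB).astype(float) for _ in range(6)],0)
def edge(ys,ch,xs,z):
    out=[]
    for y in ys:
        P=np.c_[xs,np.full_like(xs,y),np.full_like(xs,z)]
        uv=cv2.projectPoints(P,R,t,K,D)[0][:,0].astype(np.float32)
        v=cv2.remap(g[...,ch].astype(np.float32),uv[:,0].copy(),uv[:,1].copy(),cv2.INTER_LINEAR).ravel()
        gr=np.clip(np.gradient(v),0,None);i=gr.argmax();s=slice(max(i-8,0),i+9);out.append((gr[s]*xs[s]).sum()/gr[s].sum())
    return np.median(out).round(5),np.std(out).round(5)
xs=np.arange(.650,.6765,.0003)
for nm,c in(('tray',.080),('parked',-.030)):
    print(nm,[edge(np.linspace(c+a,c+b,12),2,xs,.025) for a,b in((-.036,-.008),(.008,.036),(-.036,.036))])
E
```

```text
tray [(np.float64(0.66488), np.float64(0.00038)), (np.float64(0.66497), np.float64(0.00045)), (np.float64(0.66482), np.float64(0.00028))]
parked [(np.float64(0.66445), np.float64(0.00029)), (np.float64(0.66441), np.float64(0.0003)), (np.float64(0.66447), np.float64(0.00037))]
```

The trays match, with ours about 0.4 mm deeper. Allowing for the visible front wall face, the near end is at about 0.670, which is home.

```bash
python3 -c "
from workcell import workorder
print(workorder.job_done())"
```

```text
the job is handed in; nothing more can be done
None
```

I handed the job in at about 24 s, with no verdict returned. By the last camera check the tray was fully home in the left bay with the balm case on it, the organiser was square to about 0.2°, and the other tray and the nail brush were in place; the dish was under the roof, so I could not confirm it was still upright.

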